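Put the chipping hammer and the square back in the shadow tray

ROBOT

A 6-joint arm with a two-finger parallel gripper is mounted at the origin on the work surface. World frame = base frame: x ahead of the robot, y to its left, z up, the work surface at z = 0. Lengths are in m, angles in rad, forces in N, time in s.
With the tool pointing down it reaches from about 0.35 to 0.85 m from the base axis. Payload 8.1 kg.
Tool frame: the origin (TCP) lies on the centre line of the jaws, within the pads' length; the fingertips stand 14 mm ahead of it and the grasp point (between the pads) lies 5 mm behind it; z points along the fingers, y is the line along which they close (so a half turn about z gives the same grasp; the last joint's range is limited). The gripper opens to 93 mm and grips with 3 to 60 N. Pads are 15 mm wide; open, the fingers measure 128 mm over their backs; the gripper's body (75 mm by 188 mm) begins 65 mm behind the grasp point.
Start: joints at [1.03, 0.13, 1.488, -0, 1.523, -0.085], TCP at [0.264, 0.539, 0.233] pointing down, gripper open.
Joint ranges: [-2.96, 2.96], [-0.89, 2.26], [0.02, 2.5], [-1.34, 4.48], [0, 2.73], [-2.66, 2.66]. Speed limits (rad/s): [2.39, 2.39, 2.79, 3.14, 3.14, 3.14].

INTERFACE

Orientations are given as a unit quaternion [x, y, z, w].
In Python, from bench import env, vision, finish_job gives the robot as it stands.
- The arm moves only by the tool play_rows, never from a script. Its argument "increments" is a list of rows, each a list of 3 entries, a list of its own where there are three numbers: the closure in counts, from 0 (fully open) to 255 (shut), then the shift along the world's x, y, z in m, then the turn about the world's z in degrees. In form: [[fingers, [tx, ty, tz], turn], ...]. A call has 1 to 10 rows; each row is the pose to reach, as a shift and turn from the pose commanded when the call began; what a row does not reach only later rows make up. A row lasts 1/12 s, in which the tool goes at most 41.7 mm and 7.16 degrees, less where a joint would pass 70% of its speed; a pose out of reach is approached as far as the arm can. A call with a gripper value outside its range is refused whole. The fingers move at their own pace and stop on an object; "force" is the grip in N (left out, the last holds). Time passes only in rows, so rows that repeat a pose let the fingers close. It gives the time, the measured TCP pose, the force, the opening and the grip force at its end, in the units of the state.
- env.sense(): the state, without advancing time (a new reading comes with each control period).
- vision.read_camera(name): name is "scene" or "top"; returns a dict with "image" (400x640x3 uint8, red, green, blue), "fx", "fy", "cx", "cy" (pixels), "rvec" (rotation vector, rad) and "tvec" (3), from world to camera coordinates, as OpenCV has them. Camera axes: x right, y down, z forward; pixel columns grow to the right and rows downward; lengths in m; the calibration is good to about 2 mm. A picture is of the moment at which its call begins. There is no depth.
- finish_job(): hands the job in; it is judged then, once.
The state is a dict: "time": time; "joint_pos": joint angles; "joint_velocities": joint speeds; "joint_torque": joint torques, N m; "eef_pos": TCP position; "eef_rot": TCP orientation; "ft_force": force on the tool from outside, world axes, zero at the start; "torque": the same for the moment, N m; "opening": opening from 0.0 (shut) to 1.0 (fully open); "grasp_force": force on a finger pad.
Only numpy, scipy, OpenCV 4.12 (cv2) and the standard library are available. Lean on these libraries where they do the work, as an engineer would, in place of code of your own. Each camera call takes 0.05 s, during which the arm holds its last target. There are 200 camera calls.

TASK

Put the two missing tools back in the black shadow tray. Slide the flat steel square across the tray, without lifting it off, until it drops fully into its L-shaped cut-out in the raised corner, and lay the chipping hammer gently into its T-shaped cut-out so that it lies fully down. Leave the other tools and things on the bench and in the tray where they are, and let go of everything.

Things in the scene. Friction and masses are not known exactly. Their poses are not given: they have to be found in the camera images.
- tray: Shadow tray fixed to the bench, 270 (x) x 340 (y) mm, origin at the centre of its underside. Black top face 14 mm above the bench; cut-outs 6 mm deep to an pale plywood floor at 8 mm. Black rims (top 26 mm above the bench) stand only along its +x (far) and +y edges. L cut-out in the corner of the rims, T cut-out on the -y side, a near one along tray x = -115 mm holding the chisel.
- square_seat (a point): On the L cut-out's floor, at tray x 98.5, y 133.5 mm: where the square's origin lies when home, mid-play (2.5 mm off touching each rim). The cut-out's outer walls are the rims' inner faces (tray x 129, y 164 mm); its strips are 33 mm wide, the long one 155 mm along x, the short 115 mm along y. Axes as the tray's.
- hammer_seat (a point): On the T cut-out's floor, at tray x 90, y -100 mm: where the hammer's origin lies when laid home, its axes as the tray's. Head slot 28 mm wide, from 54 mm towards tray -y to 66 mm towards +y of here; handle slot 28 mm wide, ending 175 mm towards -x.
- hammer_seat_butt (a point): Point on the floor of the T cut-out, 170 mm towards tray -x from hammer_seat: where the butt of the handle belongs.
- square: Flat steel L, 8 mm thick, legs 28 mm wide, about 0.4 kg, on the tray's black top, 3 to 7 cm short of home in x and y, turned up to 0.2 rad. Origin: underside, inner corner. Long leg x -122 to 28 mm (y 0 to 28), short leg y -82 to 28 mm (x 0 to 28). Axes as the tray's when home. Pushed by its inner corner into the rims it squares up and drops flat; home, it stands 2 mm above the black top.
- hammer: T-shaped chipping hammer, about 0.3 kg, on the bench left or right of the tray. Origin on its underside below the crossing of head and handle. Wooden handle 24 mm wide and thick along -x to -170 mm, flat sides 8 to 20 mm above the underside, round below; steel head 24 mm thick, round below, y -50 (chisel end) to +62 mm (point). Grip across the handle 45 mm behind the origin.
- hammer_butt (a point): End of the hammer's handle, on the underside, 170 mm from the origin along its -x.
- chisel: Bystander: cold chisel 150 mm long, 14 mm thick, lying in the tray's near cut-out along tray y, 8 mm above the black top. Origin on its underside, about its middle.
- spanner: Bystander: steel spanner 190 mm long, flat on the bench on the other side of the tray from the hammer. Origin at the centre of its underside, along its x.
- can: Bystander: closed can, 64 mm across, 160 mm tall, standing beyond the tray. Origin at the centre of its underside.
- offcut: Bystander: piece of square steel tube, 90 x 50 x 50 mm, beyond the tray. Origin at the centre of its underside.
- clamp: Bystander: C-clamp lying flat, about 120 x 170 x 22 mm, beyond the tray to the right. Origin on its underside, inside the frame.
- nut: Bystander: large round nut, 48 mm across, 20 mm tall, near the robot on the right. Origin at the centre of its underside.
- magnet: Bystander: flat welding magnet, 70 x 70 x 16 mm, beyond the tray to the left. Origin at the centre of its underside.
There are look-alikes about, which are no part of the job. What is meant by the hammer is not white, and is the larger of those in its own colour.

How it is judged:
At the end, for the whole second after the job is handed in: Square on the floor of its L cut-out (within 7 mm of its seat, 2.5 mm of the floor, 0.06 rad of the tray, level to 0.03) and hammer on the floor of its T cut-out (head and butt within 8 mm of their seats, 2.5 mm of the floor, level to 0.06), both at rest; bystanders not moved over 20 mm (horizontal distance between square and square_seat below 0.007 m and z of each of square, hammer, hammer_butt in the frame of tray below 0.0105 m and angle between square's own z axis and vertical below 0.03 rad and angle between the x axis of square and the x axis of tray, either way round below 0.06 rad and linear speed of each of square, hammer below 0.02 m/s and horizontal distance between hammer and hammer_seat below 0.008 m and horizontal distance between hammer_butt and hammer_seat_butt below 0.008 m and angle between hammer's own z axis and vertical below 0.06 rad); the robot touches nothing.
It fails at once if the square is lifted off the tray (its inner corner rises more than 25 mm above the tray's black top) (z of square in the frame of tray above 0.039 m).
It fails at once if the hammer is dropped or thrown into its cut-out (faster than 0.6 m/s within 3 cm of it, seen from above) (horizontal distance between hammer and hammer_seat below 0.03 m and linear speed of hammer above 0.6 m/s).
It fails at once if a bystander is moved more than 20 mm (distance of any of chisel, spanner, can, offcut, clamp, nut, magnet from where it was at the start of the episode above 0.02 m).
It also fails if it takes over 61 s, if anything falls off the work surface, if the arm or the gripper's body presses on something with over 40 N, if the wrist force passes 120 N, or if a joint passes its speed limit or range.

## Working session

There is one attempt and no reset: what is moved stays moved. The work goes in short steps, Python scripts to look and compute and a tool call to move; the robot and the scene stay as the last step left them, time stands still between calls to the robot, and variables do not carry over. Pictures are saved under pics/ and viewed, at most 10 in all, crops included, and the job is handed in when it is done.

Besides the shell and the picture viewer there is one more tool, called after "Emit:" in YAML: its name, and indented under it one key for each argument. play_rows: Moves the arm, as the interface text tells. Its arguments: {"type":"object","properties":{"increments":{"type":"array","items":{"type":"array"}},"force":{"type":"number"}},"required":["increments"]}

```bash
mkdir -p pics; ls; cat > h.py <<'E'
import numpy as np, cv2
from bench import env, vision, finish_job
def cam(n):
    d=vision.read_camera(n); d['R']=cv2.Rodrigues(np.array(d['rvec'],float))[0]; d['t']=np.array(d['tvec'],float).ravel(); return d
def ray(d,u,v,z):
    r=d['R'].T@np.array([(u-d['cx'])/d['fx'],(v-d['cy'])/d['fy'],1]); c=-d['R'].T@d['t']
    return c+r*(z-c[2])/r[2]
def proj(d,p):
    q=d['R']@np.array(p,float)+d['t']; return (d['fx']*q[0]/q[2]+d['cx'],d['fy']*q[1]/q[2]+d['cy'])
def save(d,name,box=None,s=1):
    im=d['image'][:,:,::-1]
    if box: im=im[box[1]:box[3],box[0]:box[2]]
    cv2.imwrite('pics/'+name,cv2.resize(im,None,fx=s,fy=s,interpolation=cv2.INTER_CUBIC))
E
python3 - <<'E'
from h import *
for n in('top','scene'):
    d=cam(n);save(d,n+'0.png',None,1.25);np.save(n+'0.npy',d,allow_pickle=True)
    print(n,d['fx'],d['cx'],d['cy'],-d['R'].T@d['t'],d['R'].round(3).tolist())
print(env.sense())
E
```

```text
pics
top 426.55676747708225 323.41184611746826 195.37942016287278 [ 0.43469033 -0.06680703  1.31429755] [[-0.01, -1.0, 0.019], [-0.998, 0.009, -0.067], [0.067, -0.02, -0.998]]
scene 421.23643683735935 316.27943974734535 208.71893528784358 [ 0.95533403 -0.57931746  1.14670672] [[0.752, 0.659, 0.009], [0.57, -0.642, -0.513], [-0.332, 0.391, -0.858]]
{'time': 0.1, 'joint_pos': array([ 1.02958190e+00,  1.31043698e-01,  1.48914511e+00, -1.06846825e-05,
        1.52302260e+00, -8.54056889e-02]), 'joint_velocities': array([-0.00086296, -0.00302698, -0.00383378, -0.00184816, -0.00194146,
       -0.00032879]), 'joint_torque': array([ 1.10727069e-03, -5.61337960e+01, -4.93101954e+01,  7.70269590e-02,
        2.89534579e-02, -9.26493954e-05]), 'eef_pos': array([0.26384905, 0.53833285, 0.23173127]), 'eef_rot': array([ 2.25936252e-01,  9.74141753e-01, -7.71623001e-04, -2.44382168e-04]), 'ft_force': array([-0.56685132, -0.23754727, -0.00460076]), 'torque': array([-0.02765998, -0.0228181 , -0.01703979]), 'grasp_force': 0.0, 'opening': 0.9993680752646374}
```

View pics/top0.png

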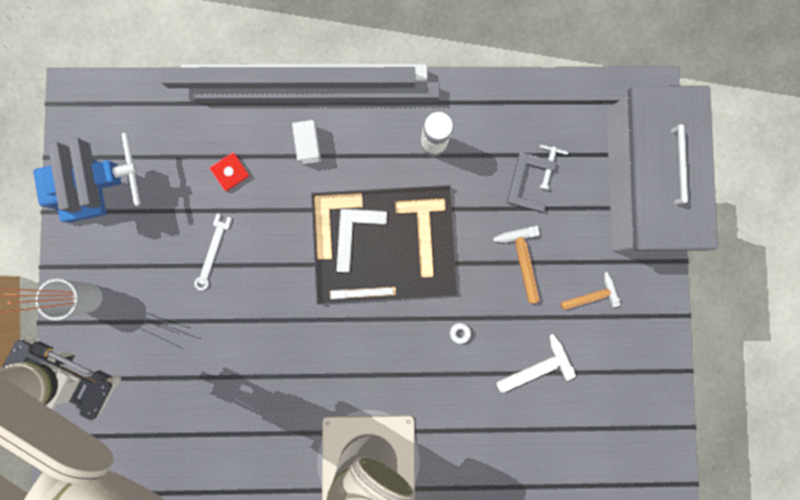

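View pics/scene0.png

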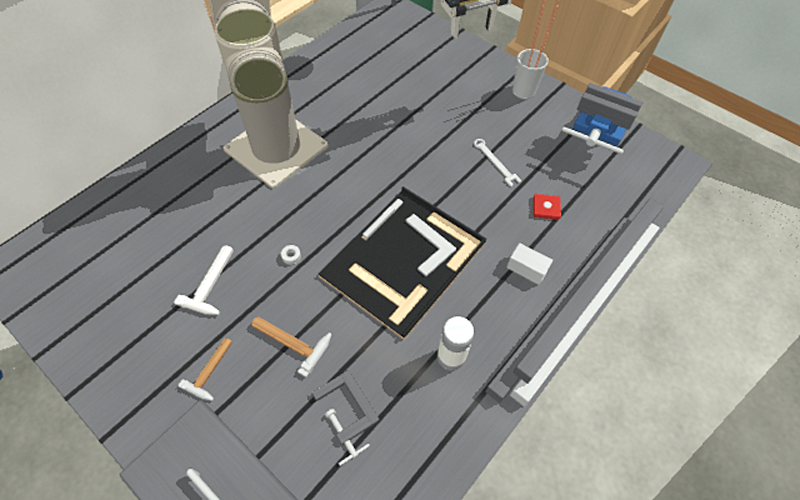

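Top view (1.25x scale): the tray spans about (313–457, 187–302). The square is at about (345,212), and the hammer (large orange handle) has its head at (518,235) and its butt at (534,301). I'll enlarge both.

```bash
python3 - <<'E'
from h import *
d=np.load('top0.npy',allow_pickle=True).item()
save(d,'c1.png',(245,143,375,245),6)
save(d,'c2.png',(385,170,445,250),7)
E
```

```text
(no output)
```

View pics/c1.png

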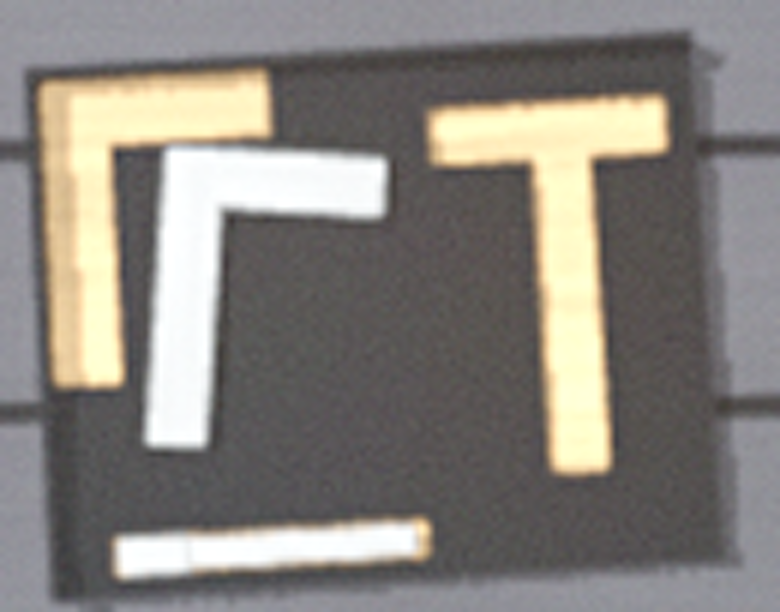

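View pics/c2.png

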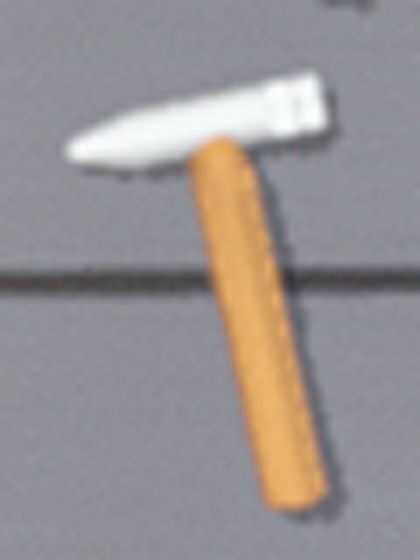

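Crop 1 shows the T slot corners at (428,108), (667,95) and (611,472), the L inner corner at (112,148), and the square's inner corner at (222,210). Crop 2 shows the hammer's point at (67,152), its chisel end at (322,103) and its butt at (296,505).

```bash
cat > fit.py <<'E'
from h import *
from scipy.optimize import least_squares
def rig(loc,P):
    L=np.array(loc,float);P=np.array(P)[:,:2]
    f=lambda q:(np.c_[np.cos(q[2])*L[:,0]-np.sin(q[2])*L[:,1]+q[0],np.sin(q[2])*L[:,0]+np.cos(q[2])*L[:,1]+q[1]]-P).ravel()
    r=least_squares(f,[*P.mean(0),0]); return r.x,(r.fun.reshape(-1,2)*1e3).round(1)
def loc2w(q,x,y): c,s=np.cos(q[2]),np.sin(q[2]); return np.array([q[0]+c*x-s*y,q[1]+s*x+c*y])
E
python3 - <<'E'
from fit import *
d=np.load('top0.npy',allow_pickle=True).item()
def px(c,k,o): return (o[0]+(c[0]+.5)/k-.5,o[1]+(c[1]+.5)/k-.5)
W=lambda pts,k,o,z:[ray(d,*px(c,k,o),z) for c in pts]
T,e=rig(np.array([[104,-34],[104,-154],[76,-154],[76,-34],[-85,-86],[-85,-114],[129,49],[96,49],[96,131],[-26,131]])/1e3,
 W([(428,108),(667,95),(668,150),(430,165),(552,473),(611,472),(271,70),(272,138),(112,148),(124,385)],6,(245,143),.011));print('tray',T,e.tolist())
S,e=rig(np.array([[28,28],[28,-82],[0,-82],[0,0],[-122,0],[-122,28]])/1e3,W([(163,147),(388,158),(385,217),(222,210),(207,449),(145,447)],6,(245,143),.022));print('sq',S,e.tolist())
H,e=rig(np.array([[0,62],[0,-50],[-170,0],[-20,0]])/1e3,W([(67,152),(322,103),(296,508),(224,160)],7,(385,170),.012));print('ham',H,e.tolist())
np.savez('poses.npz',T=T,S=S,H=H)
print('sqseat',loc2w(T,.0985,.1335),'hseat',loc2w(T,.09,-.1),'dyaw sq',T[2]-S[2],'ham',T[2]-H[2])
print('grip',loc2w(H,-.045,0),'place grip',loc2w(T,.045,-.1))
i=np.linalg.inv
c,s=np.cos(T[2]),np.sin(T[2]);print('sq in tray',np.array([[c,s],[-s,c]])@(S[:2]-T[:2]))
from scipy.spatial.transform import Rotation as R
M=R.from_quat(env.sense()['eef_rot']).as_matrix();print('tool y ang deg',np.degrees(np.arctan2(M[1,1],M[0,1])))
E
```

```text
tray [ 0.52288621 -0.04345251  0.05265059] [[-1.5, -1.6], [-1.1, 1.5], [-0.6, 0.1], [-0.1, -2.3], [0.0, -2.1], [1.3, 0.0], [-1.1, 2.2], [1.0, 0.8], [1.3, 1.0], [0.8, 0.6]]
sq [ 0.5784187   0.0355066  -0.06400728] [[-1.3, -2.7], [-1.8, 1.6], [0.3, 1.6], [1.4, 1.0], [0.5, 0.8], [1.0, -2.4]]
ham [ 0.54536166 -0.37329092  0.19399548] [[0.3, -2.7], [1.2, 0.4], [1.9, 0.6], [-3.3, 1.7]]
sqseat [0.61422411 0.09504619] hseat [ 0.61802412 -0.13857757] dyaw sq 0.11665787520272582 ham -0.14134488838015197
grip [ 0.50120577 -0.38196606] place grip [ 0.57308648 -0.14094575]
sq in tray [0.05961087 0.07592722]
tool y ang deg 63.88411873489004
```

Emit:
play_rows:
  increments:
    - [255,[0.018,-0.034,0],3]
    - [255,[0.036,-0.068,0],6]
    - [255,[0.054,-0.102,0],9]
    - [255,[0.072,-0.136,0],12]
    - [255,[0.09,-0.17,0],15]
    - [255,[0.108,-0.204,0],18]
    - [255,[0.126,-0.238,0],21]
    - [255,[0.144,-0.272,0],24]
    - [255,[0.162,-0.306,0],27]
    - [255,[0.18,-0.34,0],29]
  force: 20

```text
time: 0.93
eef_pos: [0.4443, 0.1969, 0.2324]
eef_rot: [-0.027, 1.0, -0.0, -0.0]
ft_force: [0.2, 0.8, 0.3]
opening: 0.33
grasp_force: 0.0
```

Emit:
play_rows:
  increments:
    - [255,[0.018,-0.034,0],0]
    - [255,[0.036,-0.068,0],0]
    - [255,[0.054,-0.102,0],0]
    - [255,[0.072,-0.136,0],0]
    - [255,[0.09,-0.17,0],0]
    - [255,[0.107,-0.193,0],0]
    - [255,[0.107,-0.193,-0.03],0]
    - [255,[0.107,-0.193,-0.06],0]
    - [255,[0.107,-0.193,-0.09],0]
    - [255,[0.107,-0.193,-0.09],0]

```text
time: 1.77
eef_pos: [0.5465, 0.0058, 0.1352]
eef_rot: [-0.025, 1.0, 0.001, -0.006]
ft_force: [-0.7, 1.0, -0.8]
opening: 0.005
grasp_force: 0.0
```

Emit:
play_rows:
  increments:
    - [255,[0,0,-0.03],0]
    - [255,[0,0,-0.06],0]
    - [255,[0,0,-0.09],0]
    - [255,[0,0,-0.1],0]
    - [255,[0,0,-0.1],0]
    - [255,[0,0,-0.1],0]

```text
time: 2.27
eef_pos: [0.5515, 0.0059, 0.0439]
eef_rot: [-0.025, 1.0, -0.0, 0.0]
ft_force: [0.9, 1.4, -0.1]
opening: 0.004
grasp_force: 0.0
```

```bash
python3 - <<'E'
from h import *
s=env.sense();print(s['eef_pos'],s['ft_force'])
d=cam('top');save(d,'c3.png',(245,143,375,245),6)
E
```

```text
[0.55154271 0.00585367 0.0438824 ] [ 0.85122574  1.40819895 -0.11704165]
```

Emit:
play_rows:
  increments:
    - [255,[0,0,-0.007],0]
    - [255,[0,0,-0.0135],0]
    - [255,[0,0,-0.0135],0]
    - [255,[0.006,0.008,-0.0135],0]
    - [255,[0.012,0.016,-0.0135],0]
    - [255,[0.018,0.023,-0.0135],0]
    - [255,[0.024,0.03,-0.0135],0]
    - [255,[0.03,0.038,-0.0135],0]
    - [255,[0.035,0.044,-0.0135],0]
    - [255,[0.04,0.05,-0.0135],0]

```text
time: 3.15
eef_pos: [0.5917, 0.0564, 0.0294]
eef_rot: [-0.025, 1.0, -0.0, -0.0]
ft_force: [-2.9, -4.0, 4.8]
opening: 0.002
grasp_force: 3.3
```

Emit:
play_rows:
  increments:
    - [255,[0.003,0.004,0],0]
    - [255,[0.006,0.008,0],0]
    - [255,[0.009,0.012,0],0]
    - [255,[0.011,0.015,0],0]
    - [255,[0.011,0.015,0],0]

```text
time: 3.57
eef_pos: [0.6028, 0.0714, 0.0294]
eef_rot: [-0.025, 1.0, 0.0, 0.0]
ft_force: [0.0, -0.3, 3.3]
opening: 0.007
grasp_force: 1.8
```

```bash
python3 - <<'E'
from h import *
s=env.sense();print(s['eef_pos'],s['ft_force'])
d=cam('scene');p=proj(d,[0.6,.08,.02]);print(p);x,y=map(int,p);save(d,'s1.png',(x-70,y-60,x+70,y+60),5)
E
```

```text
[0.60280438 0.07140335 0.02939241] [ 0.00580364 -0.29579217  3.30116989]
(np.float64(365.7288269269165), np.float64(193.62207148443906))
```

View pics/s1.png

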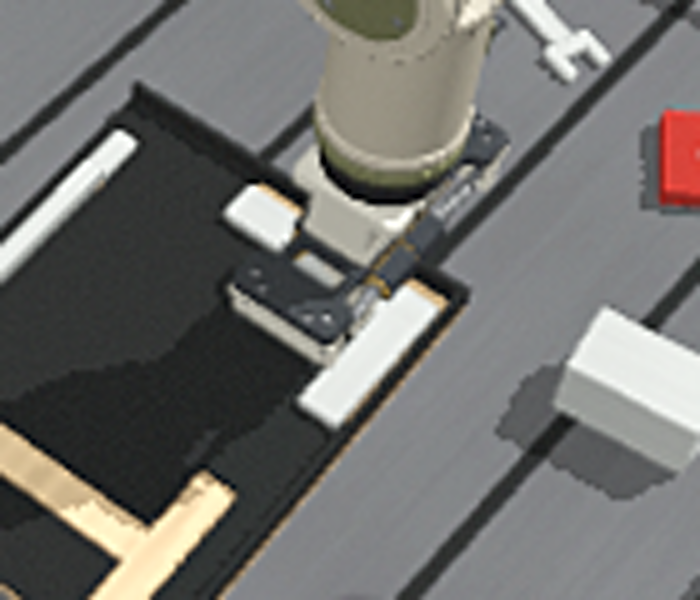

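The square is aligned with the rims, with its short leg at (370,355) along the far rim. A pale gap remains near (430,290), so I'll push a little further.

Emit:
play_rows:
  increments:
    - [255,[0.002,0.002,0],0]
    - [255,[0.004,0.004,0],0]
    - [255,[0.006,0.006,0],0]
    - [255,[0.006,0.006,0],0]

```text
time: 3.95
eef_pos: [0.6063, 0.075, 0.0291]
eef_rot: [-0.025, 1.0, -0.001, -0.002]
ft_force: [-11.8, -10.6, 15.0]
opening: 0.003
grasp_force: 8.5
```

Emit:
play_rows:
  increments:
    - [255,[-0.006,-0.006,0],0]
    - [255,[-0.014,-0.016,0],0]
    - [255,[-0.014,-0.016,0.03],0]
    - [255,[-0.014,-0.016,0.07],0]
    - [200,[-0.014,-0.016,0.11],0]
    - [100,[-0.03,-0.05,0.15],0]
    - [0,[-0.04,-0.09,0.17],2]
    - [0,[-0.05,-0.13,0.17],5]
    - [0,[-0.06,-0.17,0.17],8]
    - [0,[-0.07,-0.21,0.17],8]

```text
time: 4.78
eef_pos: [0.5413, -0.1213, 0.2001]
eef_rot: [-0.097, 0.995, -0.0, 0.001]
ft_force: [-0.3, -0.7, 0.6]
opening: 0.386
grasp_force: 0.0
```

Emit:
play_rows:
  increments:
    - [0,[-0.01,-0.04,0],0]
    - [0,[-0.02,-0.08,0],0]
    - [0,[-0.03,-0.12,0],0]
    - [0,[-0.03,-0.16,0],0]
    - [0,[-0.035,-0.2,0],0]
    - [0,[-0.035,-0.24,0],0]
    - [0,[-0.035,-0.245,0],0]
    - [0,[-0.035,-0.245,0],0]

```text
time: 5.45
eef_pos: [0.5055, -0.3673, 0.1979]
eef_rot: [-0.093, 0.996, 0.0, -0.0]
ft_force: [-1.2, 0.1, 0.0]
opening: 0.959
grasp_force: 0.0
```

```bash
python3 - <<'E'
from h import *
s=env.sense();print(s['eef_pos'],s['eef_rot'],s['opening'])
d=cam('top');e=cam('scene');np.save('top1.npy',d,allow_pickle=True);np.save('scene1.npy',e,allow_pickle=True)
a=cv2.resize(d['image'][150:210,245:310,::-1],(390,360),interpolation=2)
p=proj(e,[0.6,.08,.02]);x,y=map(int,p)
b=cv2.resize(e['image'][y-45:y+45,x-55:x+46,::-1],(404,360),interpolation=2)
cv2.imwrite('pics/m1.png',np.hstack([a,b]));print(x,y)
E
```

```text
[ 0.50549616 -0.3673487   0.19789003] [-9.30659832e-02  9.95659833e-01  4.59056103e-04 -9.22975782e-05] 0.9587925426640944
365 193
```

View pics/m1.png

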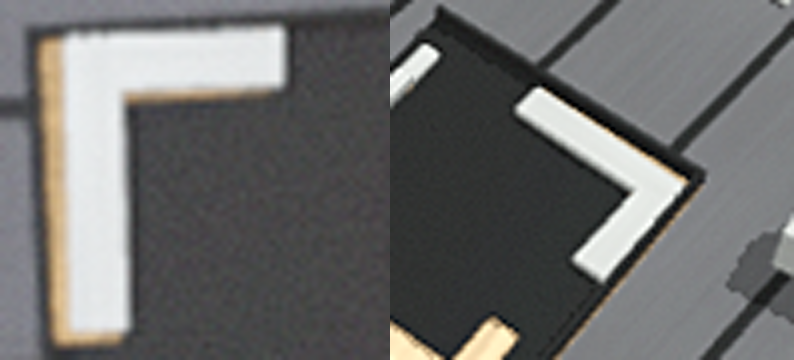

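The square looks flush at the far rim, but pale floor shows on its +y side at x≈40–62 in the left crop. The long leg may still be lying on the edge, so I'll fit its pose.

```bash
python3 - <<'E'
from fit import *
d=np.load('top1.npy',allow_pickle=True).item();T=np.load('poses.npz')['T']
pts=[(63,32),(286,28),(287,88),(126,95),(131,330),(70,333)]
for z in(.016,.022):
    S,e=rig(np.array([[28,28],[28,-82],[0,-82],[0,0],[-122,0],[-122,28]])/1e3,[ray(d,245+(a+.5)/6-.5,150+(b+.5)/6-.5,z) for a,b in pts])
    c,s=np.cos(T[2]),np.sin(T[2]);print(np.array([[c,s],[-s,c]])@(S[:2]-T[:2]),S[2]-T[2],e.tolist())
# predicted pixels (left crop) of home square & rim inner edge
P=lambda x,y,z:tuple(((np.array(proj(d,[*loc2w(T,x/1e3,y/1e3),z]))-[245,150]+.5)*6-.5).round(0))
for n,a in dict(rimtop=(129,164,.026),floorcorner=(129,164,.008),homeouter=(126.5,161.5,.016),homeinner=(98.5,133.5,.016),cutinner=(96,131,.014),homelongend=(-23.5,133.5,.016)).items():print(n,P(*a))
E
```

```text
[0.10163681 0.12299242] -0.03398586394252328 [[-2.7, -2.5], [-2.0, 1.1], [0.9, 1.0], [2.4, 1.0], [0.3, 1.1], [1.0, -1.7]]
[0.10090195 0.12241591] -0.0339859070671472 [[-2.4, -2.3], [-1.7, 0.8], [1.1, 0.7], [2.5, 1.1], [-0.1, 1.2], [0.6, -1.5]]
rimtop (np.float64(38.0), np.float64(39.0))
floorcorner (np.float64(43.0), np.float64(44.0))
homeouter (np.float64(46.0), np.float64(46.0))
homeinner (np.float64(104.0), np.float64(98.0))
cutinner (np.float64(109.0), np.float64(103.0))
homelongend (np.float64(117.0), np.float64(336.0))
```

The hammer grip is right below, so I'll take the hammer first and push the square home in +y afterwards. It needs about 9–11 mm more in y.

Emit:
play_rows:
  increments:
    - [0,[-0.004,-0.015,-0.04],0.4]
    - [0,[-0.004,-0.015,-0.08],0.4]
    - [0,[-0.004,-0.015,-0.12],0.4]
    - [0,[-0.004,-0.015,-0.15],0.4]
    - [0,[-0.004,-0.015,-0.17],0.4]
    - [0,[-0.004,-0.015,-0.175],0.4]
    - [0,[-0.004,-0.015,-0.175],0.4]
    - [0,[-0.004,-0.015,-0.175],0.4]

```text
time: 6.22
eef_pos: [0.5035, -0.3796, 0.0255]
eef_rot: [-0.099, 0.995, -0.0, 0.001]
ft_force: [-0.6, -0.5, 0.4]
opening: 1.004
grasp_force: 0.0
```

Emit:
play_rows:
  increments:
    - [255,[0,0,0],0]
    - [255,[0,0,0],0]
    - [255,[0,0,0],0]
    - [255,[0,0,0],0]
    - [255,[0,0,0],0]
    - [255,[0,0,0],0]
    - [255,[0,0,0],0]
    - [255,[0,0,0],0]
    - [255,[0,0,0],0]
    - [255,[0,0,0],0]
  force: 40

```text
time: 7.05
eef_pos: [0.5023, -0.3802, 0.0239]
eef_rot: [-0.098, 0.995, 0.0, -0.0]
ft_force: [-0.6, 0.1, -0.2]
opening: 0.34
grasp_force: 0.0
```

Emit:
play_rows:
  increments:
    - [255,[0,0,0],0]
    - [255,[0,0,0],0]
    - [255,[0,0,0],0]
    - [255,[0,0,0],0]
    - [255,[0,0,0.01],0]
    - [255,[0,0,0.02],0]
    - [255,[0,0,0.03],0]
    - [255,[0,0,0.045],0]
    - [255,[0,0,0.06],0]
    - [255,[0,0,0.06],0]

```text
time: 7.88
eef_pos: [0.5045, -0.382, 0.0891]
eef_rot: [-0.098, 0.995, -0.003, 0.002]
ft_force: [0.3, -0.3, -2.3]
opening: 0.251
grasp_force: 40.0
```

```bash
python3 - <<'E'
from h import *
s=env.sense();print(s['eef_pos'],s['eef_rot'],s['opening'],s['grasp_force'],s['ft_force'],s['torque'])
E
```

```text
[ 0.50446218 -0.38201385  0.08906291] [-0.09832707  0.99514831 -0.00250907  0.00230886] 0.25098454096393763 39.99337434768677 [ 0.28385346 -0.33857058 -2.33271091] [-0.03323211 -0.02849684  0.00538293]
```

Emit:
play_rows:
  increments:
    - [255,[0.007,0.024,0.02],-1]
    - [255,[0.014,0.05,0.03],-2]
    - [255,[0.022,0.078,0.03],-3]
    - [255,[0.03,0.106,0.03],-4]
    - [255,[0.038,0.134,0.03],-5]
    - [255,[0.046,0.162,0.03],-6]
    - [255,[0.054,0.19,0.03],-7]
    - [255,[0.061,0.216,0.02],-8]
    - [255,[0.066,0.232,0.005],-8.3]
    - [255,[0.0685,0.241,-0.01],-8.3]

```text
time: 8.72
eef_pos: [0.572, -0.1369, 0.0743]
eef_rot: [-0.027, 1.0, 0.0, 0.001]
ft_force: [-0.7, -0.9, -3.5]
opening: 0.254
grasp_force: 40.0
```

Emit:
play_rows:
  increments:
    - [255,[0,0,-0.01],0]
    - [255,[0,0,-0.01],0]
    - [255,[0,0,-0.01],0]
    - [255,[0,0,-0.01],0]

```text
time: 9.05
eef_pos: [0.5711, -0.1403, 0.0648]
eef_rot: [-0.026, 1.0, -0.0, 0.0]
ft_force: [-0.0, 0.4, -2.9]
opening: 0.254
grasp_force: 40.0
```

```bash
python3 - <<'E'
from h import *
s=env.sense();print(s['eef_pos'],s['eef_rot'],s['opening'],s['ft_force'])
d=cam('top');e=cam('scene');np.save('top2.npy',d,allow_pickle=True);np.save('scene2.npy',e,allow_pickle=True)
a=cv2.resize(d['image'][145:235,300:370,::-1],(350,450),interpolation=2)
x,y=map(int,proj(e,[0.58,-.14,.02]));print(x,y)
b=cv2.resize(e['image'][y-45:y+45,x-45:x+45,::-1],(450,450),interpolation=2)
cv2.imwrite('pics/m2.png',np.hstack([a,b]))
E
```

```text
[ 0.5711474  -0.14033509  0.06482488] [-2.55546933e-02  9.99673284e-01 -3.08125709e-04  4.33424085e-04] 0.25430667441297794 [-0.04521883  0.37832467 -2.94187187]
315 235
```

View pics/m2.png

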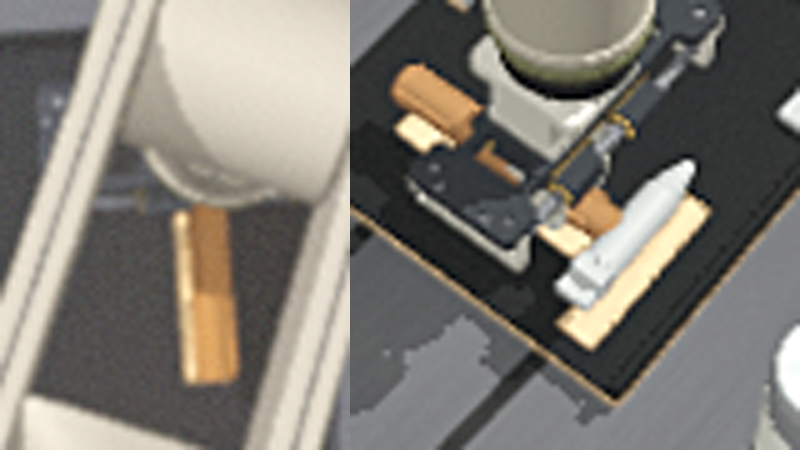

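```bash
python3 - <<'E'
from fit import *
e=np.load('scene2.npy',allow_pickle=True).item();T=np.load('poses.npz')['T']
c=lambda p:tuple(((np.array(proj(e,p))-[270,190]+.5)*5-.5+[350,0]).round(0))
P=lambda q,x,y,z:c([*loc2w(q,x/1e3,y/1e3),z])
print('slot',[P(T,*a) for a in [(104,-34,.014),(104,-154,.014),(76,-154,.014),(76,-154,.008),(-85,-86,.014),(-85,-114,.014)]],'traycorner',P(T,135,-170,.014))
H=np.array([*loc2w([0.57115,-.14034,.0526],.045,0),.0526])
print('ham tip, chisel, butt top c, butt mid',P(H,0,62,.053),P(H,0,-50,.053),P(H,-170,0,.065),P(H,-170,0,.053))
print('chisel corners top',P(H,12,-50,.065),P(H,-12,-50,.065),P(H,-170,12,.053),P(H,-170,-12,.053))
print('d/dx 10mm',np.array(P(H,10,0,.053))-P(H,0,0,.053),np.array(P(H,0,10,.053))-P(H,0,0,.053))
E
```

```text
slot [(np.float64(713.0), np.float64(209.0)), (np.float64(591.0), np.float64(351.0)), (np.float64(554.0), np.float64(324.0)), (np.float64(554.0), np.float64(328.0)), (np.float64(421.0), np.float64(100.0)), (np.float64(391.0), np.float64(130.0))] traycorner (np.float64(616.0), np.float64(402.0))
ham tip, chisel, butt top c, butt mid (np.float64(692.0), np.float64(167.0)) (np.float64(575.0), np.float64(302.0)) (np.float64(405.0), np.float64(74.0)) (np.float64(407.0), np.float64(84.0))
chisel corners top (np.float64(592.0), np.float64(304.0)) (np.float64(559.0), np.float64(281.0)) (np.float64(419.0), np.float64(71.0)) (np.float64(394.0), np.float64(98.0))
d/dx 10mm [13. 10.] [ 10. -12.]
```

The tray prediction matches the view to about 2 px. The hammer's point (692,163) and chisel end (575,285) agree with the predicted pose to about 2 mm. Now I'll lower it.

Emit:
play_rows:
  increments:
    - [255,[0.002,-0.0005,-0.005],0]
    - [255,[0.003,-0.0005,-0.012],0]
    - [255,[0.003,-0.0005,-0.019],0]
    - [255,[0.003,-0.0005,-0.024],0]
    - [255,[0.003,-0.0005,-0.027],0]
    - [255,[0.003,-0.0005,-0.028],0]
    - [255,[0.003,-0.0005,-0.029],0]
    - [255,[0.003,-0.0005,-0.029],0]

```text
time: 9.82
eef_pos: [0.5738, -0.1396, 0.0349]
eef_rot: [-0.026, 1.0, 0.0, -0.0]
ft_force: [0.8, 0.3, -4.0]
opening: 0.253
grasp_force: 40.0
```

Emit:
play_rows:
  increments:
    - [255,[0,0,-0.001],0]
    - [255,[0,0,-0.002],0]
    - [255,[0,0,-0.003],0]
    - [255,[0,0,-0.003],0]

```text
time: 10.15
eef_pos: [0.574, -0.1397, 0.0321]
eef_rot: [-0.026, 1.0, -0.0, 0.0]
ft_force: [-0.4, 0.4, -2.8]
opening: 0.253
grasp_force: 40.0
```

Emit:
play_rows:
  increments:
    - [255,[0,0,-0.001],0]
    - [255,[0,0,-0.001],0]
    - [170,[0,0,-0.001],0]
    - [150,[0,0,-0.001],0]
    - [120,[0,0,-0.001],0]
    - [120,[0,0,-0.001],0]
    - [120,[0,0,-0.001],0]
    - [120,[0,0,-0.001],0]

```text
time: 10.82
eef_pos: [0.5739, -0.1397, 0.031]
eef_rot: [-0.026, 1.0, -0.0, 0.0]
ft_force: [0.8, -0.4, 0.8]
opening: 0.527
grasp_force: 0.0
```

Emit:
play_rows:
  increments:
    - [120,[0,0,0.01],0]
    - [120,[0,0,0.03],0]
    - [120,[0,0,0.07],0]
    - [160,[0,0.01,0.1],0]
    - [200,[0,0.04,0.11],0]
    - [255,[0,0.08,0.11],0]
    - [255,[0,0.12,0.11],0]
    - [255,[0,0.16,0.11],0]
    - [255,[0,0.19,0.11],0]
    - [255,[0,0.19,0.11],0]

```text
time: 11.65
eef_pos: [0.5736, 0.0557, 0.142]
eef_rot: [-0.028, 1.0, 0.001, 0.0]
ft_force: [0.3, 0.2, -1.1]
opening: 0.071
grasp_force: 0.0
```

Emit:
play_rows:
  increments:
    - [255,[0.014,0.005,-0.02],0]
    - [255,[0.0275,0.007,-0.05],0]
    - [255,[0.0275,0.007,-0.08],0]
    - [255,[0.0275,0.007,-0.1],0]
    - [255,[0.0275,0.007,-0.105],0]
    - [255,[0.0275,0.007,-0.105],0]
    - [255,[0.0275,0.007,-0.105],0]

```text
time: 12.23
eef_pos: [0.602, 0.0569, 0.0373]
eef_rot: [-0.026, 1.0, -0.0, 0.001]
ft_force: [-0.5, 0.5, 1.2]
opening: 0.006
grasp_force: 0.0
```

Emit:
play_rows:
  increments:
    - [255,[0,0,-0.004],0]
    - [255,[0,0,-0.006],0]
    - [255,[0,0.005,-0.006],0]
    - [255,[0,0.01,-0.006],0]
    - [255,[-0.001,0.014,-0.006],0]
    - [255,[-0.001,0.017,-0.006],0]
    - [255,[-0.001,0.02,-0.006],0]
    - [255,[-0.001,0.02,-0.006],0]

```text
time: 12.9
eef_pos: [0.6004, 0.0778, 0.0302]
eef_rot: [-0.026, 1.0, -0.0, 0.0]
ft_force: [-0.1, -0.1, 1.1]
opening: 0.005
grasp_force: 0.6
```

Emit:
play_rows:
  increments:
    - [255,[0,0.003,0],0]
    - [255,[0,0.006,0],0]
    - [255,[-0.001,0.009,0],0]
    - [255,[-0.001,0.012,0],0]
    - [255,[-0.001,0.012,0],0]

```text
time: 13.32
eef_pos: [0.5991, 0.09, 0.0298]
eef_rot: [-0.026, 1.0, 0.0, -0.0]
ft_force: [-0.1, -0.0, 0.1]
opening: 0.007
grasp_force: 0.1
```

Emit:
play_rows:
  increments:
    - [255,[0,0,0.03],0]
    - [255,[-0.02,-0.02,0.07],0]
    - [255,[-0.06,-0.01,0.11],0]
    - [255,[-0.1,0.02,0.14],0]
    - [255,[-0.13,0.05,0.15],0]
    - [255,[-0.15,0.09,0.15],0]
    - [255,[-0.16,0.13,0.15],0]
    - [255,[-0.17,0.17,0.15],0]
    - [255,[-0.18,0.21,0.15],0]
    - [255,[-0.18,0.21,0.15],0]

```text
time: 14.15
eef_pos: [0.418, 0.3021, 0.1807]
eef_rot: [-0.026, 1.0, 0.001, 0.0]
ft_force: [0.2, -0.6, 0.1]
opening: 0.004
grasp_force: 0.0
```

```bash
python3 - <<'E'
from h import *
d=cam('top');e=cam('scene');np.save('top3.npy',d,allow_pickle=True)
a=cv2.resize(d['image'][145:245,245:370,::-1],(500,400),interpolation=2)
x,y=map(int,proj(e,[0.57,-.03,.02]))
b=cv2.resize(e['image'][y-75:y+75,x-55:x+57,::-1],(298,400),interpolation=2)
cv2.imwrite('pics/m3.png',np.hstack([a,b]))
E
```

```text
(no output)
```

View pics/m3.png

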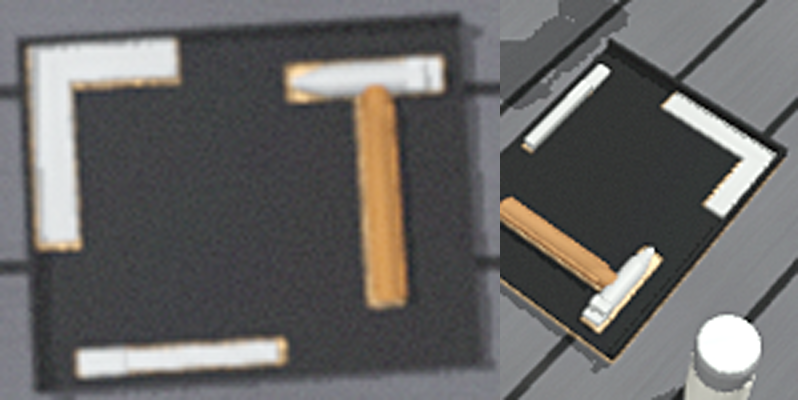

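The square lies in its L with a pale margin at (30,150) and at (110,84). The hammer lies centred in its T, with its head at (365,78) and its butt at (387,300). The gripper is clear, so I'm handing in.

```bash
python3 -c "
from bench import finish_job
print(finish_job())"
```

```text
the job is handed in; nothing more can be done
None
```

I handed the job in at about 14 s of the 61 s allowed. In the last pictures the square lies down in its L cut-out and the hammer in its T cut-out, the chisel is still in its slot and the gripper is clear. The hand-in returned no verdict, and I didn't re-measure the final poses.

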